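# Stagger the steel trays on the gate-leg stand

## Task

First swing the folding leg of the wooden stand out to its stop; then stack all the steel trays there in alternating steps: the bottom one bridging block and leg with its end flush with the leg's tip, the next stepped back 3 cm so that its end is flush with the other end of the block, the next forward again and so on, each lying level, square and in line on the lip of the one below. Finally lay the brass-coloured lid squarely over the top tray, and leave the pickle jar, katoris and rolling pin where they are.

Things in the scene. Friction and masses are not known exactly. Their poses are not given: they have to be found in the camera images.
- stand: Fixed wooden stand block, 64 mm in x, 70 mm in y, 45 mm high; origin at the centre of its underside, on the shelf, z up. A hinge pin upright at x 0, y 41 mm, just off its +y face, carries the folding leg. Trays are stacked with their long sides along this y, centred on x = 0: the 1st, 3rd and 5th at y = 55 mm, the 2nd and 4th at y = 25 mm.
- place_odd (a point): Point at stand x 0, y 55 mm, z 45 mm (top of block and leg): under the centre of the 1st (bottom), 3rd and 5th trays, whose +y end is then flush with the tip of the swung-out leg. Axes as the stand's.
- place_even (a point): Point at stand x 0, y 25 mm, z 45 mm: straight below the centre of the 2nd and 4th trays, whose -y end is then flush with the block's -y face. Axes as the stand's.
- leg (a joint): Folding gate leg: upright dark board, 74 mm from pin to tip, 12 mm thick, from 2 to 45 mm above the shelf. 0 = folded along the block's +y face, pointing to the stand's -x, 42 mm sticking out past the block; 1.571 = fully out at its stop, pointing to +y. Turns clockwise from above; starts at 0 to 0.5; stays where left (about 4 N at the tip). Push the sticking-out end from its -y side.
- leg_tip (a point): Top edge of the leg at its free end, on the board's mid-plane, 45 mm above the shelf.
- tray1_c (a point): Rectangular open steel tray, 56 mm wide (its x), 120 mm long (its y), 28 mm high, straight sides, flat bottom, 7 mm lip turned inwards round the top, 0.14 kg. The point is its centre, 14 mm above the underside; z up. All trays are alike and interchangeable; four or five are present. Fits a grip across its width.
- tray2_c (a point): Rectangular open steel tray, 56 mm wide (its x), 120 mm long (its y), 28 mm high, straight sides, flat bottom, 7 mm lip turned inwards round the top, 0.14 kg. The point is its centre, 14 mm above the underside; z up. All trays are alike and interchangeable; four or five are present. Fits a grip across its width.
- tray3_c (a point): Rectangular open steel tray, 56 mm wide (its x), 120 mm long (its y), 28 mm high, straight sides, flat bottom, 7 mm lip turned inwards round the top, 0.14 kg. The point is its centre, 14 mm above the underside; z up. All trays are alike and interchangeable; four or five are present. Fits a grip across its width.
- tray4_c (a point): Rectangular open steel tray, 56 mm wide (its x), 120 mm long (its y), 28 mm high, straight sides, flat bottom, 7 mm lip turned inwards round the top, 0.14 kg. The point is its centre, 14 mm above the underside; z up. All trays are alike and interchangeable; four or five are present. Fits a grip across its width.
- tray5_c (a point): Rectangular open steel tray, 56 mm wide (its x), 120 mm long (its y), 28 mm high, straight sides, flat bottom, 7 mm lip turned inwards round the top, 0.14 kg. The point is its centre, 14 mm above the underside; z up. All trays are alike and interchangeable; four or five are present. Fits a grip across its width.
- lid_c (a point): Brass-coloured rectangular aluminium lid: flat plate 60 mm wide (x) by 124 mm long (y) by 5 mm thick with an upright bar handle on its middle, 12 mm thick (x), 44 mm long (y), 24 mm high. The point is the centre of the handle, 17 mm above the lid's underside; z up. About 0.11 kg.
- jar: Closed plastic pickle jar, 72 mm across, 120 mm high, origin under its centre. To be left alone.
- katoris: Five small steel katoris nested in a row on a little wooden base, 130 mm long (y), 82 mm high, origin under its centre. To be left alone.
- pin: Wooden rolling pin lying on its side along its y, 290 mm long, 42 mm thick, origin under its centre. To be left alone.
Mind the look-alikes: they are no part of the job. Of the things that look like the stand, the larger one is meant.

How it is judged:
By the outcome, as a careful person would: the job done as asked, in the order asked, and still so for the second after the job is handed in, with the robot touching nothing.
Of tray1, tray2, tray3, tray4, tray5 only 4 to 5 are there at a start; the rules pass over those that are not, and their reading is None.
At some moment in a run one of lid may be knocked a few centimetres aside while the robot is not near it.
Once in a run the grip may slacken for a moment while it holds something.
It also fails if it takes over 210 s, if anything falls off the work surface, if the arm or the gripper's body presses on something with over 40 N, if the wrist force passes 120 N, or if a joint passes its speed limit or range.

## Robot

A 6-joint arm with a two-finger parallel gripper is mounted at the origin on the work surface. World frame = base frame: x ahead of the robot, y to its left, z up, the work surface at z = 0. Lengths are in m, angles in rad, forces in N, time in s.
With the tool pointing down it reaches from about 0.275 to 0.725 m from the base axis. Payload 15.9 kg.
Tool frame: the origin (TCP) lies midway between the tips of the shut fingers; the grasp point (between the pads) lies 19 mm behind it; z points along the fingers, y is the line along which they close (so a half turn about z gives the same grasp; the last joint's range is limited). The gripper opens to 85 mm and grips with 20 to 120 N. Pads are 22 mm wide; open, the fingers measure 114 mm over their backs; the gripper's body (76 mm by 85 mm) begins 54 mm behind the grasp point. The pads swing forward as they close: fully open they stand 13 mm farther back than shut.
Start: joints at [-1.18, 0.213, -0.034, 1.323, 0, 1.571], TCP at [0.19, -0.462, 0.231] pointing down, gripper open.
Joint ranges: [-2.98, 2.98], [-0.74, 1.72], [-1.14, 1.35], [-2.1, 2.04], [-1.57, 1.44], [-3.14, 3.14]. Speed limits (rad/s): [1.89, 1.89, 2.39, 2.57, 3.14, 3.14].

## Interface

Orientations are given as a unit quaternion [w, x, y, z].
In Python, from plant import ctrl gives the robot as it stands.
- The arm moves only by the tool servo_tool, never from a script. Its argument "series" is text: rows parted by semicolons, each of 4 numbers parted by spaces: the shift along the world's x, y, z in cm, then the turn about the world's z in degrees. A call has 1 to 10 rows; each row shifts and turns the commanded pose from where the row before left it; what a row does not reach is not made up. A row lasts 1/10 s, in which the tool goes at most 50 mm and 8.59 degrees, less where a joint would pass 70% of its speed; a pose out of reach is approached as far as the arm can. A call is refused whole if a number of a shift passes 5 or a number of a turn 8.59, either way. A call with a gripper value outside its range is refused whole. "grip" is the finger opening in cm, from 0 to 8.54, set as the call begins (left out, the last holds). The fingers move at their own pace and stop on an object; "squeeze" is the grip in N (left out, the last holds). Time passes only in rows, so rows that do not move let the fingers close. It gives the time, the measured TCP pose, the force, the opening and the grip force at its end, in the units of the state.
- ctrl.sense(): the state, without advancing time (a new reading comes with each control period).
- ctrl.grab_frame(name): name is "scene" or "top" or "wrist"; returns (picture, depth): 384x512x3 uint8, red, green, blue; 384x512 float32, m along the optical axis (not along the pixel's ray), 0 where there is no reading.
- ctrl.get_calibration(name): a dict with "K" (3x3 intrinsics, pixels), "rvec" (rotation vector, rad) and "tvec" (3), from world to camera coordinates, as OpenCV has them; the wrist camera has in their place "mount" (4x4, takes a point from camera to tool coordinates, whose origin is the TCP and whose axes are the flange's). Camera axes: x right, y down, z forward; pixel columns grow to the right and rows downward; lengths in m; the calibration is good to about 2 mm. A picture is of the moment at which its call begins: read the wrist's pose just before it. get_calibration takes no time and is no camera call.
- ctrl.finish_job(): hands the job in; it is judged then, once.
The state is a dict: "time": time; "joint_positions": joint angles; "dq": joint speeds; "joint_efforts": joint torques, N m; "ee_pos": TCP position; "tcp_rot": TCP orientation; "ft_force": force on the tool from outside, world axes, zero at the start; "wrist_torque": the same for the moment, N m; "finger_gap": finger opening in m; "finger_force": force on a finger pad.
Only numpy, scipy, OpenCV 4.12 (cv2) and the standard library are available. Lean on these libraries where they do the work, as an engineer would, in place of code of your own. Each camera call takes 0.05 s, during which the arm holds its last target. There are 200 camera calls.

## Working session

There is one attempt and no reset: what is moved stays moved. The work goes in short steps, Python scripts to look and compute and a tool call to move; the robot and the scene stay as the last step left them, time stands still between calls to the robot, and variables do not carry over. Pictures are saved under pics/ and viewed, at most 14 in all, crops included, and the job is handed in when it is done.

Besides the shell and the picture viewer there is one more tool, called after "Call:" as name(argument=value, ...) on one line, values as JSON. servo_tool: Moves the arm, as the interface text tells. Its arguments: {"type":"object","properties":{"series":{"type":"string"},"grip":{"type":"number"},"squeeze":{"type":"number"}},"required":["series"]}

```bash
mkdir -p pics; cat > h.py <<'E'
import numpy as np, cv2
from plant import ctrl
def cam(n):
    c=ctrl.get_calibration(n);K=np.array(c["K"])
    if n!="wrist":
        R=cv2.Rodrigues(np.array(c["rvec"],float))[0];t=np.array(c["tvec"],float).ravel()
        return K,R.T,-R.T@t
    s=ctrl.sense();w,x,y,z=s["tcp_rot"]
    from scipy.spatial.transform import Rotation as Ro
    T=np.eye(4);T[:3,:3]=Ro.from_quat([x,y,z,w]).as_matrix();T[:3,3]=s["ee_pos"]
    M=T@np.array(c["mount"]);return K,M[:3,:3],M[:3,3]
def shot(n,f=None):
    C=cam(n);im,d=ctrl.grab_frame(n)
    if f: cv2.imwrite(f"pics/{f}.png",cv2.cvtColor(im,cv2.COLOR_RGB2BGR));np.savez(f"pics/{f}.npz",im=im,d=d,K=C[0],R=C[1],o=C[2])
    return im,d,C
def cloud(d,C):
    K,R,o=C;v,u=np.mgrid[:d.shape[0],:d.shape[1]]
    p=np.stack([(u-K[0,2])/K[0,0]*d,(v-K[1,2])/K[1,1]*d,d],-1)
    P=p@R.T+o;P[d<=0]=np.nan;return P
def ray(u,v,z,C):
    K,R,o=C;r=R@np.array([(u-K[0,2])/K[0,0],(v-K[1,2])/K[1,1],1]);return o+r*(z-o[2])/r[2]
E
python3 - <<'E'
from h import *
for n in("scene","top"):
    im,d,C=shot(n,n+"0");print(n,C[2],(d>0).mean())
print(ctrl.sense())
E
```

```text
scene [ 1.32151301 -0.20988231  0.80213352] 0.9928792317708334
top [0.46803997 0.01711966 1.10456169] 0.9957224527994791
{'time': 0.1, 'joint_positions': array([-1.18000297e+00,  2.13317172e-01, -3.49477536e-02,  1.32352722e+00,
       -1.32522264e-05,  1.57080378e+00]), 'dq': array([ 6.06642846e-05, -6.06289864e-04,  1.80220264e-03,  1.86413203e-03,
        2.41625705e-04,  2.39626246e-04]), 'joint_efforts': array([ 4.31383989e-03, -6.87243605e+01,  4.87810743e+01,  1.21768465e-02,
        2.24625264e-04,  9.88165070e-07]), 'ee_pos': array([ 0.19034323, -0.46202858,  0.23087984]), 'tcp_rot': array([-4.87147517e-04,  9.80971330e-01,  1.94152005e-01, -1.03173748e-04]), 'ft_force': array([-0.14322068,  0.10592704, -0.23114301]), 'wrist_torque': array([-0.00830973,  0.01802841, -0.04525237]), 'finger_force': 0.0, 'finger_gap': 0.08543912943817422}
```

View pics/top0.png

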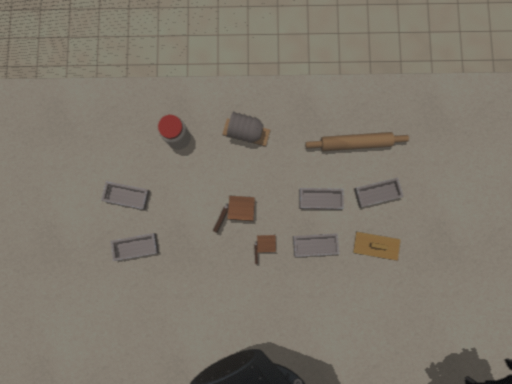

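View pics/scene0.png

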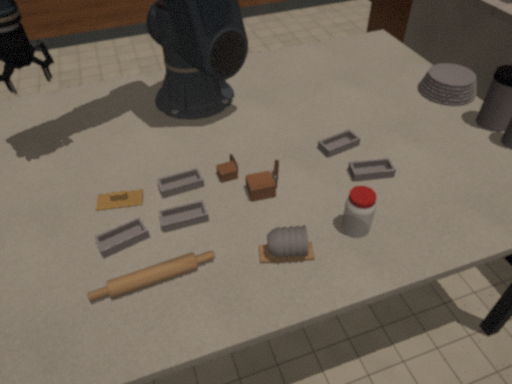

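Top view: trays at (126,197), (136,248), (321,200), (315,246), (378,193); lid at (377,246); the large stand at (241,208) with its leg tip at about (218,231). The small stand at (266,244) is a look-alike. The jar is at (173,130), the katoris at (247,128) and the pin at (357,142).

```bash
cat >> h.py <<'E'
def blobs(d,C,lo=.010,box=(.15,.75,-.6,.6),zmin_area=60):
    P=cloud(d,C);z=P[...,2];m=(z>lo)&(z<.2)&(P[...,0]>box[0])&(P[...,0]<box[1])&(P[...,1]>box[2])&(P[...,1]<box[3])
    n,l,st,ce=cv2.connectedComponentsWithStats(m.astype(np.uint8));out=[]
    for i in range(1,n):
        if st[i,4]<zmin_area: continue
        q=P[l==i];zt=np.percentile(q[:,2],97)
        r=cv2.minAreaRect(q[:,:2].astype(np.float32)*1000)
        (cx,cy),(a,b),an=r
        if a>b: an+=90
        # an: direction of short side vs world x (deg); long dir = an+90
        lo_=(an+90)%180
        out.append((ce[i].round(),st[i,4],(round(cx,1),round(cy,1)),(round(min(a,b)),round(max(a,b))),round(lo_,1),round(zt*1000,1)))
    return out
E
python3 - <<'E'
from h import *
f=np.load("pics/top0.npz");C=(f["K"],f["R"],f["o"]);print(C[0][0,0])
for b in blobs(f["d"],C):print(b)
P=cloud(f["d"],C)
print("floor",np.nanmedian(P[280:320,60:160,2]), np.nanmedian(P[200:212,235:248],axis=(0,1)))
im=f["im"];h=cv2.cvtColor(im,cv2.COLOR_RGB2HSV);print(h[208,241],h[231,218],h[240,360],h[200,321])
big=cv2.resize(cv2.cvtColor(im[170:270,190:310],cv2.COLOR_RGB2BGR),None,fx=6,fy=6,interpolation=cv2.INTER_CUBIC);cv2.imwrite("pics/c1.png",big)
E
```

```text
391.4912733887019
(array([175., 139.]), np.int32(386), (738.6, 234.9), (23, 63), 89.9, np.float64(123.7))
(array([250., 138.]), np.int32(119), (743.9, 33.6), (12, 58), 90.4, np.float64(73.4))
(array([354., 143.]), np.int32(1026), (733.8, -269.8), (33, 287), 90.6, np.float64(45.6))
(array([378., 192.]), np.int32(356), (596.9, -326.0), (56, 121), 103.2, np.float64(32.0))
(array([126., 195.]), np.int32(349), (596.2, 380.8), (56, 123), 78.0, np.float64(33.2))
(array([321., 198.]), np.int32(349), (581.6, -166.4), (56, 120), 89.0, np.float64(32.1))
(array([237., 210.]), np.int32(778), (547.0, 78.2), (81, 133), 107.5, np.float64(49.4))
(array([135., 246.]), np.int32(362), (452.9, 351.4), (56, 122), 99.5, np.float64(32.5))
(array([316., 245.]), np.int32(324), (454.0, -147.8), (56, 121), 93.0, np.float64(32.7))
(array([264., 245.]), np.int32(385), (444.7, -8.4), (59, 75), 2.6, np.float64(37.1))
(array([379., 246.]), np.int32(81), (449.8, -317.3), (12, 44), 79.3, np.float64(32.7))
floor 0.000896381944866742 [0.56226251 0.05567239 0.04602734]
[ 11 123 112] [16 41 69] [ 17 128 131] [  6  23 113]
```

View pics/c1.png

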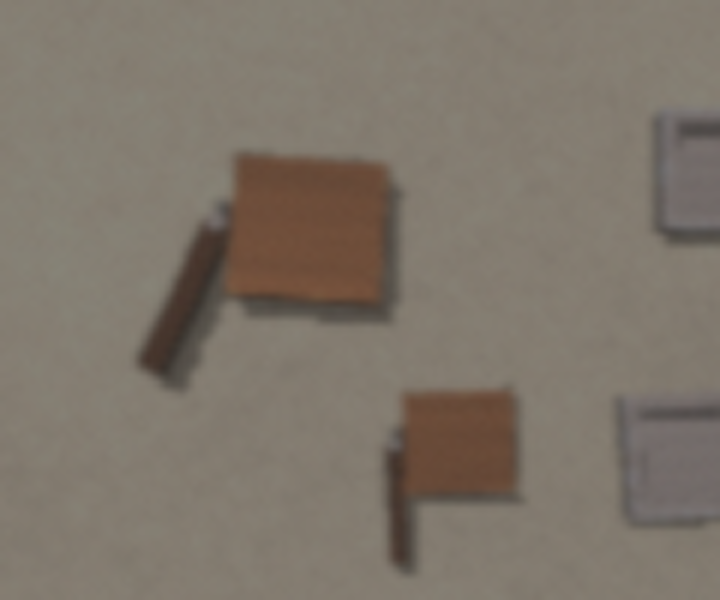

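The crop shows the big block's top corners at about (236,153), (388,163), (380,303), (228,297), so its yaw is about -3°. The leg runs from the pin at (218,215) to its tip at (150,365), about 0.45 rad open. I'll move above it for a close look.

Call:
servo_tool(series="2.5 4.9 0.5 8.5;2.5 4.9 0.5 8.5;2.5 4.9 0.5 8.5;2.5 4.9 0.5 8.5;2.5 4.9 0.5 8.5;2.5 4.9 0.5 8.5;2.5 4.9 0.5 8.5;2.5 4.9 0.5 8.5;2.5 4.9 0.5 8.5;2.5 4.9 0.5 8.5", grip=0)

```text
time: 1.1
ee_pos: [0.4171, -0.0166, 0.2767]
tcp_rot: [0.0, 0.59, 0.808, -0.0]
ft_force: [0.8, -1.8, -0.6]
finger_gap: 0.0004
finger_force: 0.0
```

Call:
servo_tool(series="2 3 0 8.5;2 2 0 8.5;0 0 0 8.5;0 0 0 8.5;0 0 0 8.5;0 0 0 0;0 0 0 0")

```text
time: 1.8
ee_pos: [0.4567, 0.0312, 0.2764]
tcp_rot: [-0.0, 0.262, 0.965, -0.0]
ft_force: [0.5, -0.4, 0.1]
finger_gap: -0.0002
finger_force: 0.0
```

```bash
python3 - <<'E'
from h import *
s=ctrl.sense();print(s["time"],s["ee_pos"],s["tcp_rot"],s["joint_positions"].round(2))
print(np.array(ctrl.get_calibration("wrist")["mount"]).round(3))
im,d,C=shot("wrist","w1")
for b in blobs(d,C,zmin_area=300):print(b)
E
```

```text
1.8 [0.45665151 0.0312351  0.27643002] [-1.57807386e-04  2.62012839e-01  9.65064373e-01 -5.87784607e-05] [ 0.07  0.12 -0.03  1.42 -0.    0.6 ]
[[-0.001 -0.965 -0.262  0.066]
 [ 1.    -0.001 -0.001  0.001]
 [ 0.001 -0.262  0.965 -0.141]
 [ 0.     0.     0.     1.   ]]
(array([464.,  35.]), np.int32(1450), (456.0, 322.3), (57, 63), 100.3, np.float64(27.8))
(array([219., 171.]), np.int32(2052), (441.9, -8.0), (59, 76), 1.5, np.float64(32.6))
(array([311., 205.]), np.int32(4366), (536.0, 75.7), (103, 107), 85.1, np.float64(45.0))
(array([128., 224.]), np.int32(1754), (452.2, -147.5), (56, 122), 92.9, np.float64(28.1))
(array([492., 275.]), np.int32(2089), (736.9, 235.6), (24, 67), 91.9, np.float64(88.2))
(array([ 24., 281.]), np.int32(433), (447.2, -317.6), (12, 45), 78.7, np.float64(28.8))
```

View pics/w1.png

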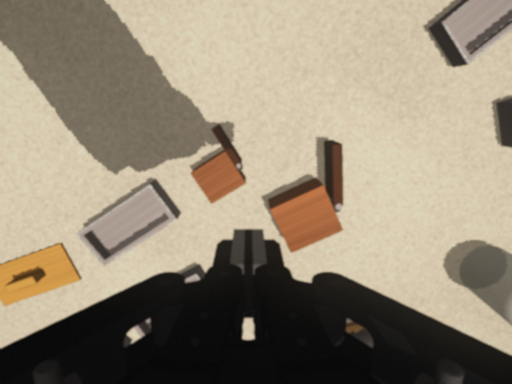

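The wrist view shows the big block top around (305,215), its leg from (338,207) to (333,142), and the small decoy at (218,178). Depth heights match the given sizes: 45 mm for the block and 28 mm for the trays.

```bash
cat >> h.py <<'E'
def stand(im,d,C,zl=(.041,.050)):
    P=cloud(d,C);h=cv2.cvtColor(im,cv2.COLOR_RGB2HSV)
    m=(P[...,2]>zl[0])&(P[...,2]<zl[1])&(P[...,0]>.42)&(P[...,0]<.66)&(P[...,1]>-.03)&(P[...,1]<.2)
    m=cv2.morphologyEx(m.astype(np.uint8),cv2.MORPH_OPEN,np.ones((3,3)))
    n,l,st,ce=cv2.connectedComponentsWithStats(m);R=[]
    for i in range(1,n):
        if st[i,4]<40:continue
        q=P[l==i][:,:2].astype(np.float32)*1000
        r=cv2.minAreaRect(q);print("top blob",ce[i].round(),st[i,4],np.round(r[0],1),np.round(r[1],1),round(r[2],1),np.median(h[l==i],axis=0))
        R.append(r)
    return R
E
python3 - <<'E'
from h import *
for n in("w1","top0"):
    f=np.load(f"pics/{n}.npz");C=(f["K"],f["R"],f["o"])
    stand(f["im"],f["d"],C)
E
```

```text
top blob [312. 211.] 3557 [536.2  75.7] [106.9 103. ] 85.1 [ 11. 159. 171.]
top blob [238. 210.] 679 [546.5  77.6] [ 78.2 128.2] 16.3 [ 11. 119. 109.]
```

```bash
cat >> h.py <<'E'
def stand2(im,d,C):
    P=cloud(d,C);h=cv2.cvtColor(im,cv2.COLOR_RGB2HSV)
    near=(P[...,2]>.040)&(P[...,2]<.051)&(P[...,0]>.42)&(P[...,0]<.66)&(P[...,1]>-.03)&(P[...,1]<.2)
    v=np.percentile(h[near][:,2],70);res={}
    for nm,m in(("block",near&(h[...,2]>.75*v)&(h[...,1]>90)),("leg",near&(h[...,2]<.6*v)&(h[...,1]>60))):
        m=cv2.morphologyEx(m.astype(np.uint8),cv2.MORPH_OPEN,np.ones((3,3)))
        n,l,st,ce=cv2.connectedComponentsWithStats(m)
        i=1+np.argmax(st[1:,4]);q=P[l==i][:,:2].astype(np.float32)*1000
        r=cv2.minAreaRect(q);print(nm,ce[i].round(),st[i,4],np.round(r[0],1),np.round(r[1],1),round(r[2],1));print(cv2.boxPoints(r).round(1).tolist());res[nm]=r
    return res
E
python3 - <<'E'
from h import *
for n in("w1","top0"):
    f=np.load(f"pics/{n}.npz");C=(f["K"],f["R"],f["o"])
    stand2(f["im"],f["d"],C)
E
```

```text
block [306. 219.] 2809 [553.9  55.9] [70.  63.7] 85.6
[[519.4000244140625, 23.399999618530273], [582.9000244140625, 18.5], [588.2999877929688, 88.30000305175781], [524.7999877929688, 93.19999694824219]]
leg [336. 174.] 583 [522.5 112.5] [11.1 71.8] 64.6
[[487.70001220703125, 122.9000015258789], [552.5, 92.0999984741211], [557.2000122070312, 102.0999984741211], [492.3999938964844, 132.89999389648438]]
block [241. 208.] 552 [554.8  56.5] [68.7 62.5] 86.1
[[521.2999877929688, 24.399999618530273], [583.7000122070312, 20.100000381469727], [588.4000244140625, 88.5999984741211], [526.0, 92.9000015258789]]Traceback (most recent call last):
  File "<stdin>", line 4, in <module>
  File "h.py", line 53, in stand2
    i=1+np.argmax(st[1:,4]);q=P[l==i][:,:2].astype(np.float32)*1000
        ~~~~~~~~~^^^^^^^^^^
    return _wrapfunc(a, 'argmax', axis=axis, out=out, **kwds)
    return bound(*args, **kwds)
ValueError: attempt to get argmax of an empty sequence
```

```bash
python3 - <<'E'
from h import *
y=np.radians(-4.2);R=np.array([[np.cos(y),-np.sin(y)],[np.sin(y),np.cos(y)]]);c=np.array([554.2,56.1])
pin=c+R@[0,41];print("pin",pin,"odd",c+R@[0,55],"even",c+R@[0,25],"leg tip out",c+R@[0,115])
p=ctrl.sense()["ee_pos"][:2]*1000
def w(a,off,rho=60):
    u=np.array([-np.cos(a),np.sin(a)]);v=np.array([np.sin(a),np.cos(a)]);return pin+R@(rho*u-off*v)
t=w(.372,30);print("start",t,"delta",t-p);p=t
for a,off in [(.372,21)]+[(a,20) for a in np.linspace(.372,1.571,10)[1:]]:
    t=w(a,off);print(round(a,2),t.round(1),"d_cm",((t-p)/10).round(2));p=t
E
```

```text
pin [557.20276608  96.98989357] odd [558.22810084 110.95229625] even [556.03095493  81.03286193] leg tip out [562.62239267 170.79116488]
start [490.1320128   95.75942438] delta [33.4821747  64.54740392]
0.37 [494.  103.9] d_cm [0.39 0.81]
0.51 [496.  113.1] d_cm [0.2  0.92]
0.64 [498.7 121. ] d_cm [0.27 0.8 ]
0.77 [502.4 128.6] d_cm [0.37 0.76]
0.9 [507.1 135.6] d_cm [0.47 0.7 ]
1.04 [512.7 141.9] d_cm [0.56 0.63]
1.17 [519.  147.4] d_cm [0.64 0.55]
1.3 [526.1 152. ] d_cm [0.7  0.46]
1.44 [533.7 155.7] d_cm [0.76 0.36]
1.57 [541.7 158.3] d_cm [0.8  0.26]
```

Call:
servo_tool(series="1.7 3.2 0 5;1.65 3.25 -3 0;0 0 -5 0;0 0 -5 0;0 0 -5 0;0 0 -4 0;0 0 -3 0;0 0 -1.1 0;0 0 0 0")

```text
time: 2.75
ee_pos: [0.4895, 0.0956, 0.0148]
tcp_rot: [-0.001, 0.218, 0.976, -0.0]
ft_force: [-0.2, 0.6, 1.4]
finger_gap: -0.0001
finger_force: 0.0
```

Call:
servo_tool(series="0.4 0.8 0 0;0.2 0.92 0 -7.6;0.27 0.8 0 -7.6;0.37 0.76 0 -7.6;0.47 0.7 0 -7.6;0.56 0.63 0 -7.6;0 0 0 0")

```text
time: 3.45
ee_pos: [0.5146, 0.143, 0.0172]
tcp_rot: [0.001, 0.524, 0.851, 0.001]
ft_force: [-0.4, -0.2, 0.3]
finger_gap: -0.0003
finger_force: 0.0
```

Call:
servo_tool(series="0.64 0.55 0 -7.6;0.7 0.46 0 -7.6;0.76 0.36 0 -7.6;0.8 0.26 0 -7.6;0 0 0 0;0 0 0 0")

```text
time: 4.05
ee_pos: [0.5418, 0.1584, 0.0165]
tcp_rot: [-0.0, 0.727, 0.687, 0.0]
ft_force: [-5.0, -1.5, 0.2]
finger_gap: 0.0002
finger_force: 2.7
```

Call:
servo_tool(series="0.2 0 0 0;0 0 0 0")

```text
time: 4.25
ee_pos: [0.5421, 0.1584, 0.0164]
tcp_rot: [-0.001, 0.727, 0.687, -0.001]
ft_force: [-17.3, -0.2, 8.7]
finger_gap: -0.0003
finger_force: 8.8
```

Call:
servo_tool(series="0.2 0 0 0;0 0 0 0")

```text
time: 4.45
ee_pos: [0.5424, 0.1584, 0.0162]
tcp_rot: [-0.002, 0.727, 0.687, -0.002]
ft_force: [-30.3, 0.6, 19.1]
finger_gap: -0.0004
finger_force: 15.1
```

Call:
servo_tool(series="-3 0.2 0 0;0 0 0 0;0 0 5 0;0 0 5 0;0 0 5 0;0 0 5 0;-2 -3 5 0;-3 -5 0 0;-3 -4 0 0;0 0 0 0")

```text
time: 5.45
ee_pos: [0.4418, 0.05, 0.2581]
tcp_rot: [0.001, 0.728, 0.685, 0.001]
ft_force: [1.3, 0.7, -0.1]
finger_gap: -0.0002
finger_force: 0.0
```

```bash
python3 - <<'E'
from h import *
s=ctrl.sense();print(s["time"],s["ee_pos"],s["tcp_rot"])
im,d,C=shot("wrist","w2");stand2(im,d,C)
for b in blobs(d,C,zmin_area=300):print(b)
im,d,C=shot("top","t2")
for b in blobs(d,C):print(b)
E
```

```text
5.45 [0.44182991 0.04999156 0.25811277] [0.00099214 0.72823456 0.68532675 0.00082784]
block [349. 151.] 3647 [553.7  56.7] [69.4 63.7] 85.8
[[519.2999877929688, 24.5], [582.9000244140625, 19.799999237060547], [588.0, 89.0], [524.4000244140625, 93.5999984741211]]
leg [355.  75.] 807 [559.  133.7] [72.5 11.4] 85.6
[[550.5, 98.0], [561.9000244140625, 97.0999984741211], [567.5, 169.39999389648438], [556.0999755859375, 170.3000030517578]]
(array([347., 131.]), np.int32(5773), (556.4, 96.1), (64, 150), 85.5, np.float64(45.1))
(array([258., 205.]), np.int32(2076), (441.6, -7.0), (59, 76), 0.9, np.float64(32.5))
(array([367., 278.]), np.int32(539), (586.3, -109.9), (28, 62), 149.4, np.float64(27.9))
(array([476., 314.]), np.int32(1638), (730.9, -168.3), (38, 88), 89.8, np.float64(40.7))
(array([175., 139.]), np.int32(383), (738.4, 234.5), (23, 63), 90.0, np.float64(123.8))
(array([249., 138.]), np.int32(115), (744.1, 32.5), (12, 61), 90.0, np.float64(72.4))
(array([354., 143.]), np.int32(1023), (734.6, -269.5), (33, 286), 91.2, np.float64(45.4))
(array([378., 192.]), np.int32(358), (597.0, -326.4), (56, 122), 103.3, np.float64(32.5))
(array([126., 195.]), np.int32(356), (596.0, 380.6), (56, 122), 78.2, np.float64(33.0))
(array([321., 198.]), np.int32(348), (581.8, -166.2), (56, 119), 89.1, np.float64(32.3))
(array([229., 202.]), np.int32(279), (571.2, 95.8), (43, 146), 82.8, np.float64(49.8))
(array([315., 245.]), np.int32(326), (454.1, -147.5), (56, 120), 93.0, np.float64(32.6))
(array([124., 248.]), np.int32(224), (450.4, 366.1), (56, 90), 99.7, np.float64(32.5))
(array([379., 246.]), np.int32(85), (448.5, -317.9), (14, 44), 78.6, np.float64(33.3))
```

View pics/w2.png

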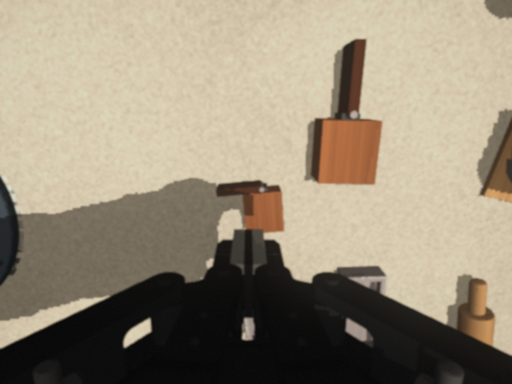

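The view shows the leg fully out, from the block at (350,150) to its tip at (358,40). Its direction is -4.4°, matching the stand. Next I'll measure the two nearest trays on the right.

Call:
servo_tool(series="1.4 -5 0.3 -0.7;1.4 -5 0 0;1.4 -5 0 0;1.4 -5 0 0;1.2 -5 0 0;0 0 0 0;0 0 0 0", grip=8.5, squeeze=70)

```text
time: 6.25
ee_pos: [0.5105, -0.1885, 0.2587]
tcp_rot: [-0.0, 0.732, 0.681, 0.0]
ft_force: [0.5, 0.5, 0.6]
finger_gap: 0.0847
finger_force: 0.0
```

```bash
cat >> h.py <<'E'
def pose():
    s=ctrl.sense();w,x,y,z=s["tcp_rot"];n=np.degrees(np.arctan2(y,x))
    cl=(2*n-90+90)%180-90
    return s["ee_pos"]*1000,cl,s
def rims(im,d,C,z0,box,tol=.006):
    """rects of the points at rim height z0"""
    P=cloud(d,C);m=(abs(P[...,2]-z0)<tol)&(P[...,0]>box[0])&(P[...,0]<box[1])&(P[...,1]>box[2])&(P[...,1]<box[3])
    m=cv2.morphologyEx(m.astype(np.uint8),cv2.MORPH_OPEN,np.ones((2,2)))
    n,l,st,ce=cv2.connectedComponentsWithStats(m);out=[]
    for i in range(1,n):
        if st[i,4]<200:continue
        q=P[l==i];(cx,cy),(a,b),an=cv2.minAreaRect(q[:,:2].astype(np.float32)*1000)
        if a<b:an+=90   # an: long direction
        an=an%180
        out.append((cx,cy,min(a,b),max(a,b),an,np.median(q[:,2])*1000))
        print("rim px",ce[i].round(),"c",round(cx,1),round(cy,1),"size",round(min(a,b),1),round(max(a,b),1),"long",round(an,1),"z",round(out[-1][-1],1))
    return out
E
python3 - <<'E'
from h import *
p,cl,s=pose();print(s["time"],p.round(1),round(cl,2),s["finger_gap"])
im,d,C=shot("wrist","w3")
for r in rims(im,d,C,.028,(.35,.72,-.45,-.05)): print("  d to tray",(r[0]-p[0]).round(1),(r[1]-p[1]).round(1),"turn",round(r[4]-90-cl,1))
E
```

```text
6.25 [ 510.5 -188.5  258.7] -4.18 0.08470679382720694
rim px [193. 127.] c 449.8 -151.2 size 61.3 126.6 long 92.6 z nan
rim px [308. 136.] c 583.9 -171.2 size 63.8 127.7 long 88.5 z nan
rim px [429. 168.] c 717.9 -219.6 size 6.5 94.7 long 91.2 z nan
rim px [320. 260.] c 572.0 -306.4 size 54.5 224.7 long 113.1 z nan
rim px [207. 267.] c 446.8 -325.2 size 10.6 59.1 long 79.2 z nan
  d to tray -60.7 37.2 turn 6.7
  d to tray 73.4 17.2 turn 2.7
  d to tray 207.4 -31.1 turn 5.4
  d to tray 61.5 -117.9 turn 27.3
  d to tray -63.7 -136.8 turn -6.6
```

```bash
sed -i 's/np.ones((2,2)))/np.ones((3,3)))*np.isfinite(P[...,2]).astype(np.uint8)/' h.py
python3 - <<'E'
from h import *
p,cl,s=pose()
f=np.load("pics/w3.npz");C=(f["K"],f["R"],f["o"])
for tol in(.004,.013):
  for r in rims(f["im"],f["d"],C,.028 if tol<.005 else .020,(.35,.68,-.26,-.05),tol): print("  d to tray",(r[0]-p[0]).round(1),(r[1]-p[1]).round(1),"turn",round(r[4]-90-cl,1))
E
```

```text
rim px [192. 126.] c 452.0 -146.9 size 56.4 120.2 long 93.0 z 26.6
rim px [307. 135.] c 579.7 -166.2 size 56.4 120.3 long 88.5 z 26.5
  d to tray -58.3 40.7 turn 7.1
  d to tray 69.4 21.3 turn 2.6
rim px [194. 125.] c 452.0 -146.8 size 56.4 120.3 long 93.0 z 26.5
rim px [306. 135.] c 579.6 -166.2 size 56.4 120.3 long 88.5 z 26.4
  d to tray -58.3 40.7 turn 7.1
  d to tray 69.3 21.3 turn 2.6
```

Call:
servo_tool(series="-2 1.4 0 7.1;-2 1.4 -3 0;-1.83 1.27 -5 0;0 0 -5 0;0 0 -5 0;0 0 -4 0;0 0 -2.7 0;0 0 -1 0;0 0 0 0;0 0 0 0")

```text
time: 7.3
ee_pos: [0.4539, -0.1483, 0.0077]
tcp_rot: [0.001, 0.689, 0.725, 0.0]
ft_force: [0.4, -0.9, 1.2]
finger_gap: 0.0849
finger_force: 0.0
```

Call:
servo_tool(series="0 0 0 0;0 0 0 0;0 0 0 0;0 0 0 0;0 0 0 0;0 0 0 0", grip=5)

```text
time: 7.9
ee_pos: [0.4537, -0.1488, 0.0077]
tcp_rot: [0.001, 0.689, 0.725, 0.001]
ft_force: [-3.2, 2.4, 17.8]
finger_gap: 0.0546
finger_force: 71.8
```

Call:
servo_tool(series="0 0 2 0;0 0 4 0;0 0 5 0;1.8 4.3 1 -1.2;1.8 4.3 0 -1.2;1.8 4.3 0 -1.2;1.8 4.3 0 -1.2;1.8 4.3 0 -1.2;1.2 4 0 -1.2;0 0 0 0")

```text
time: 8.9
ee_pos: [0.5559, 0.1107, 0.1265]
tcp_rot: [-0.0, 0.732, 0.681, 0.001]
ft_force: [-1.8, -1.7, -1.2]
finger_gap: 0.0541
finger_force: 76.1
```

```bash
cat >> h.py <<'E'
def held(name,tx,ty,long=85.8,uz=7.7,save=None):
    p,cl,s=pose();im,d,C=shot("wrist",save or name)
    print("t",s["time"],p.round(1),"close",round(cl,2),"gap",round(s["finger_gap"]*1e3,1),s["finger_force"],s["ft_force"].round(1))
    P=cloud(d,C)
    for r in rims(im,d,C,(p[2]-uz+28)/1000,((p[0]-110)/1000,(p[0]+110)/1000,(p[1]-110)/1000,(p[1]+110)/1000),.005):
        print("   rel",round(r[0]-p[0],1),round(r[1]-p[1],1),"need",round(tx-r[0],1),round(ty-r[1],1),"turn",round(long-r[4],2))
E
python3 - <<'E'
from h import *
held("h1",557.9,111.25)
E
```

```text
t 8.9 [555.9 110.7 126.5] close -4.12 gap 54.1 76.14477396011353 [-1.8 -1.7 -1.2]
rim px [247. 203.] c 557.3 125.6 size 67.7 94.8 long 85.4 z 145.3
   rel 1.3 14.9 need 0.6 -14.4 turn 0.38
```

View pics/h1.png

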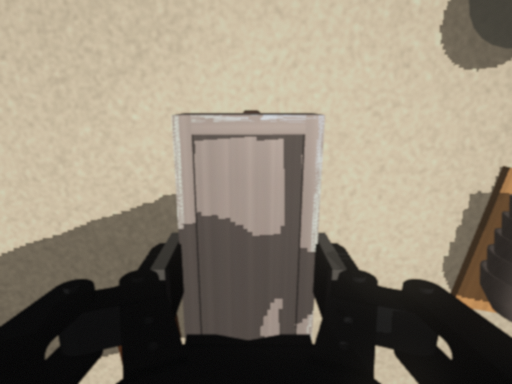

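The tray is held straight. Its front edge is at row ~115 between columns 174 and 325, and the leg tip just shows at (252,112). I'll use the front edge for the measurement.

```bash
cat >> h.py <<'E'
def front(f,tx,ty,top=28-7.7,long=85.8,ahead=25,w=56,L=120,tol=4):
    """held piece: pose by its front edge and sides, ahead of the fingers"""
    p,cl,s=pose();im,d,C=shot("wrist",f);P=cloud(d,C).reshape(-1,3)*1000
    P=P[np.isfinite(P[:,2])];a=np.radians(cl+90);e=np.array([np.cos(a),np.sin(a)]);n=np.array([e[1],-e[0]])
    q=P[:,:2]-p[:2];al=q@e;la=q@n
    m=(abs(P[:,2]-p[2]-top)<tol)&(al>ahead)&(al<110)&(abs(la)<w/2+12)
    al,la,z=al[m],la[m],P[m,2]
    core=abs(la)<w/2-6;F=np.percentile(al[core],99.5)
    A,B=np.percentile(la,[0.5,99.5])
    k=[];
    for lo in np.arange(ahead,F-8,6):
        b=(al>=lo)&(al<lo+6)
        if b.sum()>20:k.append((lo+3,*np.percentile(la[b],[2,98])))
    k=np.array(k);sk=-np.degrees(np.polyfit(k[:,0],k[:,1:].mean(1),1)[0])
    fe=[np.percentile(al[abs(la-c)<5],99) for c in(-w/2+8,w/2-8)]
    c=p[:2]+e*(F-L/2)+n*(A+B)/2
    print("t",round(s["time"],2),p.round(1),"close",round(cl,2),"gap",round(s["finger_gap"]*1e3,1),round(s["finger_force"]),s["ft_force"].round(1))
    print("n",m.sum(),"top z rel",round(np.median(z)-p[2],1),"width",round(B-A,1),"along",round(F-L/2,1),"lat",round((A+B)/2,1),"skew",round(sk,2),"front tilt",round(np.degrees(np.arctan2(fe[1]-fe[0],w-16)),2))
    print("centre",c.round(1),"need",(np.array([tx,ty])-c).round(1),"turn",round(long-90-cl,2))
E
python3 - <<'E'
from h import *
front("h2",557.9,111.25)
E
```

```text
t 8.95 [555.2 108.6 126.4] close -4.13 gap 54.9 76 [-0.8 -1.  -1.8]
n 6025 top z rel 18.8 width 55.8 along 2.2 lat 0.3 skew -0.2 front tilt -0.07
centre [555.6 110.8] need [2.3 0.5] turn -0.07
```

Call:
servo_tool(series="0.23 0.05 -1 0;0 0 -3 0;0 0 -2 0;0 0 -0.9 0;0 0 0 0;0 0 0 0")

```text
time: 9.6
ee_pos: [0.5575, 0.1065, 0.0581]
tcp_rot: [0.0, 0.733, 0.68, 0.0]
ft_force: [-0.8, 1.4, -0.9]
finger_gap: 0.0541
finger_force: 76.2
```

```bash
python3 - <<'E'
from h import *
front("h3",557.9,111.25)
E
```

```text
t 9.6 [557.5 106.5  58.1] close -4.35 gap 54.1 76 [-0.8  1.4 -0.9]
n 6030 top z rel 18.8 width 55.8 along 2.2 lat 0.3 skew -0.13 front tilt -0.06
centre [558.  108.7] need [-0.1  2.6] turn 0.15
```

Call:
servo_tool(series="0 0.26 0 0.1;0 0 -0.2 0;0 0 -0.1 0;0 0 0 0;0 0 0 0")

```text
time: 10.15
ee_pos: [0.5572, 0.1095, 0.0544]
tcp_rot: [0.0, 0.733, 0.681, -0.0]
ft_force: [0.5, -0.3, -1.5]
finger_gap: 0.0546
finger_force: 76.2
```

Call:
servo_tool(series="0 0 -0.1 0;0 0 0 0;0 0 0 0")

```text
time: 10.45
ee_pos: [0.5572, 0.1095, 0.0533]
tcp_rot: [-0.0, 0.733, 0.681, -0.0]
ft_force: [-0.5, -0.3, -1.0]
finger_gap: 0.0546
finger_force: 76.2
```

Call:
servo_tool(series="0 0 -0.1 0;0 0 0 0;0 0 0 0")

```text
time: 10.75
ee_pos: [0.5573, 0.1096, 0.0528]
tcp_rot: [0.0, 0.733, 0.681, 0.0]
ft_force: [-2.5, -0.1, 6.3]
finger_gap: 0.0543
finger_force: 77.0
```

```bash
python3 - <<'E'
from h import *
front("h4",557.9,111.25)
E
```

```text
t 10.75 [557.3 109.6  52.8] close -4.21 gap 54.3 77 [-2.5 -0.1  6.3]
n 6018 top z rel 18.8 width 55.8 along 2.2 lat 0.2 skew -0.08 front tilt -0.07
centre [557.6 111.8] need [ 0.3 -0.5] turn 0.01
```

Call:
servo_tool(series="0 0 0 0;0 0 0 0;0 0 0 0;0 0 1 0;0 0 4 0;0 0 5 0;0 -3 5 0;0 -4 2 0;0 0 0 0;0 0 0 0", grip=8.5)

```text
time: 11.8
ee_pos: [0.5574, 0.0433, 0.2161]
tcp_rot: [0.0, 0.733, 0.68, 0.001]
ft_force: [0.0, 0.2, -0.1]
finger_gap: 0.0848
finger_force: 0.0
```

```bash
cat >> h.py <<'E'
def stack(f,z,tx,ty):
    p,cl,s=pose();im,d,C=shot("wrist",f);print("t",s["time"],p.round(1),round(cl,2))
    for r in rims(im,d,C,z/1000,(.46,.66,-.03,.22),.005): print("  err",round(r[0]-tx,1),round(r[1]-ty,1),"yaw",round(r[4]-85.8,2))
def togo(x,y,long):
    p,cl,s=pose();print("go to",((np.array([x,y])-p[:2])/10).round(2),"z",p[2].round(1),"turn",round(long-90-cl,2))
E
python3 - <<'E'
from h import *
stack("s1",73,557.9,111.25);togo(579.6,-166.2,88.5)
E
```

```text
t 11.8 [557.4  43.3 216.1] -4.3
rim px [241.  92.] c 557.5 111.8 size 56.1 120.2 long 85.7 z 71.5
  err -0.4 0.6 yaw -0.11
go to [  2.26 -21.01] z 215.2 turn 2.74
```

Call:
servo_tool(series="0.38 -3.5 0 0.7;0.38 -3.5 0 0.7;0.38 -3.5 0 0.7;0.38 -3.5 0 0.64;0.38 -3.5 0 0;0.36 -3.5 0 0;0 0 -4 0;0 0 -4 0;0 0 -4 0;0 0 0 0")

```text
time: 12.85
ee_pos: [0.5763, -0.1642, 0.0896]
tcp_rot: [-0.004, 0.716, 0.698, -0.002]
ft_force: [-1.5, 1.2, -0.1]
finger_gap: 0.0848
finger_force: 0.0
```

```bash
python3 - <<'E'
from h import *
togo(579.6,-166.2,88.5)
E
```

```text
go to [ 0.33 -0.2 ] z 89.6 turn -0.09
```

Call:
servo_tool(series="0.2 -0.1 -3 0;0 0 -3 0;0 0 -1.7 0;0 0 -0.4 0;0 0 0 0;0 0 0 0")

```text
time: 13.45
ee_pos: [0.5829, -0.1672, 0.0159]
tcp_rot: [0.001, 0.716, 0.698, 0.0]
ft_force: [0.9, -0.7, 0.1]
finger_gap: 0.0852
finger_force: 0.0
```

Call:
servo_tool(series="0 0 0 0;0 0 0 0;0 0 0 0;0 0 0 0;0 0 0 0", grip=5)

```text
time: 13.95
ee_pos: [0.5822, -0.1673, 0.0155]
tcp_rot: [0.001, 0.716, 0.698, 0.0]
ft_force: [-4.1, 1.2, 13.4]
finger_gap: 0.0537
finger_force: 72.9
```

Call:
servo_tool(series="0 0 2 0;0 0 4 0;0 0 4 0;0 0 4 0;-0.4 4 0 -0.9;-0.4 4 0 -0.9;-0.4 4 0 -0.9;-0.4 4 0 0;-0.4 4 0 0;-0.4 4 0 0")

```text
time: 14.95
ee_pos: [0.5573, 0.0743, 0.1546]
tcp_rot: [0.0, 0.732, 0.681, 0.0]
ft_force: [0.0, 0.0, -1.6]
finger_gap: 0.054
finger_force: 75.3
```

Call:
servo_tool(series="0 0.6 0 0;0 0 0 0;0 0 0 0;0 0 0 0")

```text
time: 15.35
ee_pos: [0.5579, 0.0776, 0.1543]
tcp_rot: [0.0, 0.733, 0.68, -0.0]
ft_force: [0.6, -0.6, -1.0]
finger_gap: 0.0541
finger_force: 75.3
```

```bash
python3 - <<'E'
from h import *
front("h5",555.7,81.3)
E
```

```text
Traceback (most recent call last):
  File "h.py", line 86, in front
    core=abs(la)<w/2-6;F=np.percentile(al[core],99.5)
                         ~~~~~~~~~~~~~^^^^^^^^^^^^^^^
IndexError: index -1 is out of bounds for axis 0 with size 0
```

```bash
python3 - <<'E'
from h import *
front("h6",555.7,81.3,top=11.5)
E
```

```text
t 15.4 [557.9  77.7 154.2] close -4.26 gap 53.9 75 [ 0.3 -1.2 -2.1]
n 5310 top z rel 11.0 width 55.7 along 1.6 lat 0.3 skew -0.35 front tilt -0.07
centre [558.3  79.2] need [-2.6  2.1] turn 0.06
```

Call:
servo_tool(series="-0.13 0.1 -2 0;-0.13 0.11 -2 0;0 0 -1.5 0;0 0 -0.5 0;0 0 0 0;0 0 0 0;0 0 0 0")

```text
time: 16.15
ee_pos: [0.5558, 0.0808, 0.0951]
tcp_rot: [0.0, 0.732, 0.681, 0.001]
ft_force: [0.0, -0.7, -2.0]
finger_gap: 0.0539
finger_force: 75.2
```

```bash
python3 - <<'E'
from h import *
front("h7",555.7,81.3,top=11.5)
E
```

```text
t 16.15 [555.8  80.8  95.1] close -4.18 gap 53.9 75 [ 0.  -0.7 -2. ]
n 5334 top z rel 11.0 width 55.8 along 1.6 lat 0.3 skew -0.18 front tilt -0.11
centre [556.1  82.4] need [-0.4 -1.1] turn -0.02
```

Call:
servo_tool(series="-0.05 -0.08 -0.3 0;0 0 -0.2 0;0 0 0 0;0 0 0 0")

```text
time: 16.6
ee_pos: [0.5546, 0.0801, 0.0891]
tcp_rot: [-0.0, 0.732, 0.681, -0.0]
ft_force: [-0.3, 0.1, -1.6]
finger_gap: 0.0543
finger_force: 75.2
```

Call:
servo_tool(series="0 0 -0.1 0;0 0 0 0;0 0 0 0")

```text
time: 16.9
ee_pos: [0.5548, 0.0802, 0.0886]
tcp_rot: [0.0, 0.732, 0.681, 0.0]
ft_force: [-2.6, -0.4, 5.5]
finger_gap: 0.054
finger_force: 76.1
```

Call:
servo_tool(series="0 0 -0.1 0;0 0 0 0;0 0 0 0")

```text
time: 17.2
ee_pos: [0.5549, 0.0802, 0.0885]
tcp_rot: [0.0, 0.732, 0.681, 0.001]
ft_force: [-8.4, -1.0, 21.1]
finger_gap: 0.0538
finger_force: 77.7
```

Call:
servo_tool(series="0 0 0.1 0;0 0 0 0;0 0 0 0;0 0 0 0;0 0 1 0;0 0 4 0;0 0 4 0;0 -3 4 0;0 -4 0 0;0 0 0 0", grip=8.5)

```text
time: 18.2
ee_pos: [0.5553, 0.0067, 0.2202]
tcp_rot: [0.001, 0.733, 0.68, 0.001]
ft_force: [0.4, 0.4, -0.2]
finger_gap: 0.0849
finger_force: 0.0
```

```bash
python3 - <<'E'
from h import *
stack("s2",100,555.7,81.3);stack("s2b",72,557.9,111.25);togo(570,-290,103)
E
```

```text
t 18.2 [555.3   6.7 220.2] -4.34
rim px [239.  80.] c 555.0 81.9 size 56.2 120.3 long 85.6 z 99.6
  err -0.7 0.6 yaw -0.16
t 18.25 [554.9   8.4 219.3] -4.33
rim px [240.  89.] c 554.6 82.2 size 45.4 114.3 long 85.8 z 74.6
  err -3.3 -29.1 yaw -0.02
go to [  1.53 -29.95] z 218.7 turn 17.26
```

Call:
servo_tool(series="0.45 -3.7 0 2;0.45 -3.7 0 2;0.45 -3.7 0 2;0.45 -3.7 0 2;0.45 -3.7 0 2;0.45 -3.7 0 2;0.45 -3.7 0 2;0.45 -3.7 -2 2;0.45 -3.7 -3 1.4;0 0 -3 0")

```text
time: 19.3
ee_pos: [0.5954, -0.3258, 0.1363]
tcp_rot: [0.0, 0.621, 0.783, -0.0]
ft_force: [1.1, 0.4, 0.3]
finger_gap: 0.0852
finger_force: 0.0
```

Call:
servo_tool(series="0 0 -3 0;0 0 0 0;0 0 0 0;0 0 0 0")

```text
time: 19.7
ee_pos: [0.5963, -0.3226, 0.1103]
tcp_rot: [0.001, 0.621, 0.784, 0.0]
ft_force: [-0.4, -0.5, 0.5]
finger_gap: 0.0851
finger_force: 0.0
```

```bash
python3 - <<'E'
from h import *
togo(595.3,-326.2,103.2)
im,d,C=shot("wrist","w4");rims(im,d,C,.028,(.4,.72,-.42,-.2),.005)
E
```

```text
go to [-0.1  -0.36] z 110.3 turn -0.08
rim px [462.  95.] c 718.6 -226.2 size 4.9 52.2 long 92.9 z 27.3
rim px [ 39. 143.] c 448.6 -317.5 size 12.9 44.1 long 78.7 z 27.4
rim px [245. 192.] c 595.3 -325.7 size 56.2 120.6 long 103.2 z 26.6
```

Tray C is fully seen and agrees with the top view. Descend to z ≈ 7.

Call:
servo_tool(series="-0.1 -0.3 -3 0;0 0 -3 0;0 0 -3 0;0 0 -1.2 0;0 0 0 0;0 0 0 0")

```text
time: 20.35
ee_pos: [0.5951, -0.3263, 0.0081]
tcp_rot: [0.001, 0.621, 0.784, 0.0]
ft_force: [0.4, -0.5, 0.1]
finger_gap: 0.0847
finger_force: 0.0
```

Call:
servo_tool(series="0 0 0 0;0 0 0 0;0 0 0 0;0 0 0 0;0 0 0 0", grip=5)

```text
time: 20.85
ee_pos: [0.595, -0.3264, 0.008]
tcp_rot: [0.001, 0.621, 0.784, 0.0]
ft_force: [-1.3, 1.5, 10.7]
finger_gap: 0.0547
finger_force: 74.8
```

Call:
servo_tool(series="0 0 2 0;0 0 4 0;0 0 4 0;0 0 4 0;-0.3 4 4 -2;-0.3 4 1 -2;-0.3 4 0 -2;-0.3 4 0 -2;-0.3 4 0 -2;-0.3 4 0 -2")

```text
time: 21.85
ee_pos: [0.5762, -0.0891, 0.1922]
tcp_rot: [0.0, 0.7, 0.714, 0.0]
ft_force: [0.1, -0.3, -1.2]
finger_gap: 0.0543
finger_force: 74.4
```

Call:
servo_tool(series="-0.3 4 0 -2;-0.3 4 0 -2;-0.3 4 0 -1.4;-0.3 4 0 0;-0.3 3 0 0;0 1 0 0;0 0 0 0;0 0 0 0;0 0 0 0")

```text
time: 22.75
ee_pos: [0.5617, 0.1082, 0.1916]
tcp_rot: [0.0, 0.733, 0.68, -0.0]
ft_force: [-0.4, -0.0, -1.2]
finger_gap: 0.0546
finger_force: 74.4
```

```bash
python3 - <<'E'
from h import *
front("h8",557.7,111.5,top=19,tol=6)
E
```

```text
t 22.75 [561.7 108.2 191.6] close -4.25 gap 54.6 74 [-0.4 -0.  -1.2]
n 5982 top z rel 18.6 width 55.8 along 1.0 lat 0.3 skew -0.06 front tilt -0.1
centre [562.1 109.2] need [-4.4  2.3] turn 0.05
```

Call:
servo_tool(series="-0.22 0.12 -2 0;-0.22 0.11 -2 0;0 0 -2 0;0 0 -1.5 0;0 0 -0.3 0;0 0 0 0;0 0 0 0;0 0 0 0")

```text
time: 23.6
ee_pos: [0.5577, 0.1116, 0.1144]
tcp_rot: [0.0, 0.732, 0.681, 0.001]
ft_force: [-0.3, 0.1, -1.6]
finger_gap: 0.0542
finger_force: 74.4
```

```bash
python3 - <<'E'
from h import *
front("h9",557.7,111.5,top=19,tol=6)
E
```

```text
t 23.6 [557.7 111.6 114.4] close -4.18 gap 54.2 74 [-0.3  0.1 -1.6]
n 5976 top z rel 18.7 width 55.7 along 1.0 lat 0.3 skew -0.04 front tilt -0.06
centre [558.1 112.6] need [-0.4 -1.1] turn -0.02
```

Call:
servo_tool(series="-0.05 -0.1 -0.3 0;0 0 -0.15 0;0 0 0 0;0 0 0 0")

```text
time: 24.05
ee_pos: [0.5567, 0.1107, 0.109]
tcp_rot: [0.0, 0.732, 0.681, 0.0]
ft_force: [0.8, -1.6, -1.3]
finger_gap: 0.0543
finger_force: 74.5
```

Call:
servo_tool(series="0 0 -0.1 0;0 0 0 0;0 0 0 0")

```text
time: 24.35
ee_pos: [0.5567, 0.1108, 0.1089]
tcp_rot: [0.0, 0.732, 0.681, 0.0]
ft_force: [-4.5, -1.5, 12.6]
finger_gap: 0.0545
finger_force: 76.1
```

Call:
servo_tool(series="0 0 -0.1 0;0 0 0 0;0 0 0 0")

```text
time: 24.65
ee_pos: [0.5568, 0.1109, 0.1088]
tcp_rot: [0.0, 0.732, 0.681, 0.001]
ft_force: [-9.9, -1.1, 27.0]
finger_gap: 0.0546
finger_force: 77.8
```

Call:
servo_tool(series="0 0 0.15 0;0 0 0 0;0 0 0 0;0 0 0 0;0 0 1 0;0 0 4 0;0 0 4 0;0 -3 3 0;0 -4 0 0;0 0 0 0", grip=8.5)

```text
time: 25.65
ee_pos: [0.5571, 0.0374, 0.2303]
tcp_rot: [0.001, 0.733, 0.68, 0.001]
ft_force: [0.4, 1.1, 0.5]
finger_gap: 0.0849
finger_force: 0.0
```

```bash
python3 - <<'E'
from h import *
stack("s3",127,557.7,111.5)
im,d,C=shot("top","t3")
for b in blobs(d,C):print(b)
togo(450.9,350.9,99.6);togo(594.2,380.3,78.1)
E
```

```text
t 25.65 [557.1  37.4 230.3] -4.34
rim px [238.  83.] c 556.9 111.2 size 56.3 118.4 long 85.7 z 127.5
  err -0.8 -0.3 yaw -0.06
(array([164., 136.]), np.int32(68), (741.1, 255.3), (18, 25), 89.4, np.float64(124.6))
(array([354., 143.]), np.int32(1034), (733.8, -269.8), (34, 286), 90.9, np.float64(45.2))
(array([126., 195.]), np.int32(355), (596.1, 380.4), (56, 121), 78.0, np.float64(33.2))
(array([135., 246.]), np.int32(361), (452.8, 351.4), (56, 121), 99.5, np.float64(33.0))
(array([368., 250.]), np.int32(78), (437.7, -287.9), (12, 43), 79.0, np.float64(33.5))
go to [-10.58  31.07] z 229.1 turn 13.86
go to [ 3.75 34.01] z 229.1 turn -7.64
```

Call:
servo_tool(series="-1.32 3.9 0 1.8;-1.32 3.9 0 1.8;-1.32 3.9 0 1.8;-1.32 3.9 0 1.8;-1.32 3.9 0 1.8;-1.32 3.9 0 1.8;-1.32 3.9 0 1.8;-1.32 3.9 -2 1.3;0 0 -3 0;0 0 -3 0")

```text
time: 26.75
ee_pos: [0.4497, 0.3549, 0.1475]
tcp_rot: [-0.0, 0.643, 0.766, 0.0]
ft_force: [0.8, -0.4, -0.7]
finger_gap: 0.0851
finger_force: 0.0
```

Call:
servo_tool(series="0 0 -3 0;0 0 -1 0;0 0 0 0;0 0 0 0;0 0 0 0")

```text
time: 27.25
ee_pos: [0.4517, 0.3534, 0.1101]
tcp_rot: [0.0, 0.645, 0.765, 0.001]
ft_force: [0.5, 0.4, 0.2]
finger_gap: 0.0847
finger_force: 0.0
```

```bash
python3 - <<'E'
from h import *
im,d,C=shot("wrist","w5");r=rims(im,d,C,.028,(.35,.53,.2,.45),.005)[0]
togo(r[0],r[1],r[4])
E
```

```text
rim px [245. 192.] c 450.6 352.1 size 56.3 120.4 long 99.5 z 26.6
go to [-0.1  -0.12] z 110.0 turn -0.18
```

Call:
servo_tool(series="-0.1 -0.1 -3 -0.1;0 0 -3 0;0 0 -3 0;0 0 -1.2 0;0 0 0 0;0 0 0 0")

```text
time: 27.9
ee_pos: [0.4508, 0.3522, 0.0079]
tcp_rot: [0.0, 0.645, 0.764, 0.001]
ft_force: [-0.3, 0.0, 1.0]
finger_gap: 0.0849
finger_force: 0.0
```

Call:
servo_tool(series="0 0 0 0;0 0 0 0;0 0 0 0;0 0 0 0;0 0 0 0", grip=5)

```text
time: 28.4
ee_pos: [0.4507, 0.3522, 0.008]
tcp_rot: [0.0, 0.645, 0.764, 0.001]
ft_force: [-2.4, -1.4, 13.4]
finger_gap: 0.0546
finger_force: 73.9
```

Call:
servo_tool(series="0 0 2 0;0 0 4 0;0 0 4 0;0 0 4 0;0 0 4 0;0 0 3 0;1.3 -3.4 0 -2;1.3 -3.4 0 -2;1.3 -3.4 0 -2;1.3 -3.4 0 -2")

```text
time: 29.4
ee_pos: [0.5023, 0.2144, 0.2171]
tcp_rot: [0.0, 0.697, 0.717, 0.0]
ft_force: [-0.0, -0.1, -2.1]
finger_gap: 0.0544
finger_force: 75.2
```

Call:
servo_tool(series="1.3 -3.4 0 -2;1.3 -3.4 0 -2;1.3 -3.4 0 -1.7;1.3 -3.2 0 0;0 0 0 0;0 0 0 0;0 0 0 0;0 0 0 0")

```text
time: 30.2
ee_pos: [0.5538, 0.0826, 0.2167]
tcp_rot: [-0.0, 0.731, 0.682, 0.0]
ft_force: [-1.0, -0.0, -1.7]
finger_gap: 0.0541
finger_force: 75.2
```

```bash
python3 - <<'E'
from h import *
front("h10",555.5,81.6,top=19,tol=6)
E
```

```text
t 30.2 [553.8  82.6 216.7] close -4.0 gap 54.1 75 [-1.  -0.  -1.7]
n 5895 top z rel 18.4 width 55.8 along 0.4 lat 0.4 skew -0.2 front tilt -0.09
centre [554.2  83. ] need [ 1.3 -1.4] turn -0.2
```

Call:
servo_tool(series="0.13 -0.14 -2 -0.2;0 0 -2 0;0 0 -2 0;0 0 -1 0;0 0 -0.5 0;0 0 0 0;0 0 0 0;0 0 0 0")

```text
time: 31.05
ee_pos: [0.5558, 0.0804, 0.1424]
tcp_rot: [0.0, 0.733, 0.68, 0.001]
ft_force: [1.0, -0.5, -1.5]
finger_gap: 0.0545
finger_force: 75.2
```

```bash
python3 - <<'E'
from h import *
front("h11",555.5,81.6,top=19,tol=6)
E
```

```text
t 31.05 [555.8  80.4 142.4] close -4.27 gap 54.5 75 [ 1.  -0.5 -1.5]
n 5869 top z rel 18.5 width 55.8 along 0.4 lat 0.4 skew -0.01 front tilt -0.09
centre [556.2  80.8] need [-0.7  0.8] turn 0.07
```

Call:
servo_tool(series="-0.07 0.08 -0.3 0;0 0 -0.15 0;0 0 0 0;0 0 0 0")

```text
time: 31.5
ee_pos: [0.5547, 0.0812, 0.1371]
tcp_rot: [0.0, 0.733, 0.68, 0.0]
ft_force: [-0.4, 0.0, 0.4]
finger_gap: 0.0539
finger_force: 75.5
```

Call:
servo_tool(series="0 0 -0.1 0;0 0 0 0;0 0 0 0")

```text
time: 31.8
ee_pos: [0.5548, 0.0812, 0.137]
tcp_rot: [0.0, 0.733, 0.68, 0.0]
ft_force: [-4.5, -0.5, 14.4]
finger_gap: 0.0545
finger_force: 77.2
```

Call:
servo_tool(series="0 0 -0.1 0;0 0 0 0;0 0 0 0")

```text
time: 32.1
ee_pos: [0.5549, 0.0812, 0.1369]
tcp_rot: [0.0, 0.733, 0.68, 0.001]
ft_force: [-9.8, 0.2, 28.0]
finger_gap: 0.0544
finger_force: 78.9
```

Call:
servo_tool(series="0 0 0.18 0;0 0 0 0;0 0 0 0;0 0 0 0;0 0 1 0;0 0 4 0;0 0 4 0;0 -3 3 0;0 -4 0 0;0 0 0 0", grip=8.5)

```text
time: 33.1
ee_pos: [0.5551, 0.0077, 0.2585]
tcp_rot: [0.001, 0.734, 0.679, 0.0]
ft_force: [0.6, 1.1, 0.2]
finger_gap: 0.0851
finger_force: 0.0
```

```bash
python3 - <<'E'
from h import *
stack("s4",155,555.5,81.6)
togo(594.2,380.3,78.1)
E
```

```text
t 33.1 [555.1   7.7 258.5] -4.44
rim px [238.  82.] c 555.0 81.1 size 56.2 119.1 long 85.6 z 155.5
  err -0.5 -0.5 yaw -0.23
go to [ 3.94 37.09] z 257.7 turn -7.48
```

Call:
servo_tool(series="0.39 3.71 0 -0.75;0.39 3.71 0 -0.75;0.39 3.71 0 -0.75;0.39 3.71 0 -0.75;0.39 3.71 0 -0.75;0.39 3.71 0 -0.75;0.39 3.71 0 -0.75;0.39 3.71 0 -0.75;0.39 3.71 0 -0.75;0.39 3.71 -2 -0.75")

```text
time: 34.15
ee_pos: [0.5935, 0.385, 0.2389]
tcp_rot: [0.0, 0.776, 0.631, 0.002]
ft_force: [0.0, 0.1, 0.6]
finger_gap: 0.0844
finger_force: 0.0
```

Call:
servo_tool(series="0 0 -4 0;0 0 -4 0;0 0 -3 0;0 0 -2 0;0 0 0 0;0 0 0 0;0 0 0 0")

```text
time: 34.85
ee_pos: [0.5941, 0.3829, 0.1086]
tcp_rot: [0.0, 0.776, 0.631, 0.001]
ft_force: [0.4, 0.6, 0.4]
finger_gap: 0.0847
finger_force: 0.0
```

```bash
python3 - <<'E'
from h import *
im,d,C=shot("wrist","w6");r=rims(im,d,C,.028,(.5,.68,.3,.46),.005)[0]
togo(r[0],r[1],r[4])
E
```

```text
rim px [247. 192.] c 593.8 381.6 size 56.2 120.5 long 77.8 z 26.7
go to [-0.04 -0.12] z 108.6 turn -0.43
```

Call:
servo_tool(series="0 -0.1 -3 -0.4;0 0 -3 0;0 0 -3 0;0 0 -1.1 0;0 0 0 0;0 0 0 0")

```text
time: 35.5
ee_pos: [0.5945, 0.3817, 0.0076]
tcp_rot: [0.0, 0.778, 0.628, 0.001]
ft_force: [0.5, 0.2, 0.7]
finger_gap: 0.0848
finger_force: 0.0
```

Call:
servo_tool(series="0 0 0 0;0 0 0 0;0 0 0 0;0 0 0 0;0 0 0 0", grip=5)

```text
time: 36.0
ee_pos: [0.5945, 0.3816, 0.0076]
tcp_rot: [0.0, 0.778, 0.628, 0.001]
ft_force: [-0.6, -1.5, 9.7]
finger_gap: 0.0548
finger_force: 74.9
```

Call:
servo_tool(series="0 0 2 0;0 0 4 0;0 0 4 0;0 0 4 0;0 0 4 0;0 0 4 0;0 0 1.5 0;-0.46 -3.4 0 1;-0.46 -3.4 0 1;-0.46 -3.4 0 1")

```text
time: 37.0
ee_pos: [0.5795, 0.2781, 0.2413]
tcp_rot: [0.0, 0.761, 0.649, 0.0]
ft_force: [0.8, -0.2, -0.9]
finger_gap: 0.0545
finger_force: 74.3
```

Call:
servo_tool(series="-0.46 -3.4 0 1;-0.46 -3.4 0 1;-0.46 -3.4 0 1;-0.46 -3.4 0 1;-0.43 -3.2 0 1;0 0 0 0;0 0 0 0;0 0 0 0;0 0 0 0")

```text
time: 37.9
ee_pos: [0.5572, 0.1119, 0.2408]
tcp_rot: [-0.0, 0.732, 0.681, 0.0]
ft_force: [0.5, -0.3, -0.8]
finger_gap: 0.0545
finger_force: 74.3
```

```bash
python3 - <<'E'
from h import *
front("h12",557.5,111.3,top=19,tol=6)
E
```

```text
t 37.9 [557.2 111.9 240.8] close -4.11 gap 54.5 74 [ 0.5 -0.3 -0.8]
n 5937 top z rel 18.9 width 55.8 along 0.5 lat 0.3 skew -0.06 front tilt -0.05
centre [557.5 112.4] need [ 0.  -1.1] turn -0.09
```

Call:
servo_tool(series="0 -0.1 -2 -0.1;0 0 -2 0;0 0 -2 0;0 0 -0.8 0;0 0 -0.3 0;0 0 0 0;0 0 0 0;0 0 0 0")

```text
time: 38.75
ee_pos: [0.5576, 0.1102, 0.1706]
tcp_rot: [0.0, 0.733, 0.68, 0.001]
ft_force: [0.2, 0.1, -1.2]
finger_gap: 0.0546
finger_force: 74.3
```

```bash
python3 - <<'E'
from h import *
front("h13",557.5,111.3,top=19,tol=6)
E
```

```text
t 38.75 [557.6 110.2 170.6] close -4.27 gap 54.6 74 [ 0.2  0.1 -1.2]
n 5948 top z rel 19.0 width 55.8 along 0.5 lat 0.3 skew 0.14 front tilt -0.06
centre [557.8 110.7] need [-0.3  0.6] turn 0.07
```

Call:
servo_tool(series="0 0.05 -0.3 0;0 0 -0.15 0;0 0 0 0;0 0 0 0")

```text
time: 39.2
ee_pos: [0.557, 0.1106, 0.1652]
tcp_rot: [-0.0, 0.733, 0.68, -0.0]
ft_force: [-0.3, 0.3, -1.4]
finger_gap: 0.0541
finger_force: 74.3
```

Call:
servo_tool(series="0 0 -0.1 0;0 0 0 0;0 0 0 0")

```text
time: 39.5
ee_pos: [0.5573, 0.1107, 0.1645]
tcp_rot: [0.0, 0.733, 0.68, 0.0]
ft_force: [0.4, 0.9, 2.2]
finger_gap: 0.0547
finger_force: 74.7
```

Call:
servo_tool(series="0 0 -0.05 0;0 0 0 0;0 0 0 0")

```text
time: 39.8
ee_pos: [0.5574, 0.1107, 0.1645]
tcp_rot: [0.0, 0.733, 0.68, 0.001]
ft_force: [-0.6, -0.3, 8.9]
finger_gap: 0.0545
finger_force: 75.5
```

Call:
servo_tool(series="0 0 0.05 0;0 0 0 0;0 0 0 0;0 0 0 0;0 0 1 0;0 0 4 0;0 0 4 0;0 -3 3 0;0 -4 0 0;0 0 0 0", grip=8.5)

```text
time: 40.8
ee_pos: [0.5576, 0.0373, 0.2861]
tcp_rot: [0.001, 0.734, 0.679, 0.001]
ft_force: [0.1, 1.1, -0.2]
finger_gap: 0.0851
finger_force: 0.0
```

```bash
python3 - <<'E'
from h import *
stack("s5",183,557.5,111.3)
im,d,C=shot("top","t5")
for b in blobs(d,C):print(b)
togo(436,-288,79)
E
```

```text
t 40.8 [557.6  37.3 286.1] -4.44
rim px [238.  82.] c 557.5 110.7 size 56.2 119.2 long 85.8 z 183.5
  err 0.0 -0.6 yaw -0.04
(array([354., 143.]), np.int32(1021), (734.8, -271.0), (33, 283), 91.6, np.float64(45.3))
(array([368., 250.]), np.int32(80), (437.7, -287.4), (12, 43), 79.5, np.float64(33.0))
go to [-12.11 -32.8 ] z 284.9 turn -6.64
```

Call:
servo_tool(series="-1.21 -3.3 0 -0.7;-1.21 -3.3 0 -0.7;-1.21 -3.3 0 -0.7;-1.21 -3.3 0 -0.7;-1.21 -3.3 0 -0.7;-1.21 -3.3 0 -0.7;-1.21 -3.3 0 -0.7;-1.21 -3.3 -1 -0.7;-1.21 -3.3 -2 -0.7;-1.21 -3.3 -3 -0.3")

```text
time: 41.9
ee_pos: [0.4366, -0.2902, 0.2248]
tcp_rot: [0.001, 0.771, 0.637, 0.0]
ft_force: [0.1, -0.1, 0.3]
finger_gap: 0.085
finger_force: 0.0
```

Call:
servo_tool(series="0 0 -4 0;0 0 -4 0;0 0 -3 0;0 0 0 0;0 0 0 0;0 0 0 0")

```text
time: 42.5
ee_pos: [0.4373, -0.2896, 0.1163]
tcp_rot: [0.001, 0.771, 0.637, 0.0]
ft_force: [0.4, 0.1, 0.3]
finger_gap: 0.0852
finger_force: 0.0
```

```bash
python3 - <<'E'
from h import *
im,d,C=shot("wrist","w7");P=cloud(d,C)
b=(.33,.54,-.4,-.18)
m=(P[...,0]>b[0])&(P[...,0]<b[1])&(P[...,1]>b[2])&(P[...,1]<b[3])&(P[...,2]>.002)&(P[...,2]<.04)
for lo,hi in((.022,.034),(.003,.034)):
    k=(m&(P[...,2]>lo)&(P[...,2]<hi)).astype(np.uint8);n,l,st,ce=cv2.connectedComponentsWithStats(k)
    i=1+np.argmax(st[1:,4]);q=P[l==i]
    r=cv2.minAreaRect(q[:,:2].astype(np.float32)*1000);print(ce[i].round(),st[i,4],np.round(r[0],1),np.round(r[1],1),round(r[2],1),np.median(q[:,2]))
    L=r[2]+(90 if r[1][0]<r[1][1] else 0);togo(*r[0],L%180)
E
```

```text
[244. 193.] 940 [ 435.4 -287.6] [43.8 11.6] 79.2 0.027453755613495917
go to [-0.18  0.22] z 116.2 turn 0.08
[245. 181.] 9492 [ 435.6 -287.9] [123.8  59.8] 79.5 0.0038684294636416594
go to [-0.16  0.19] z 116.2 turn 0.35
```

View pics/w7.png

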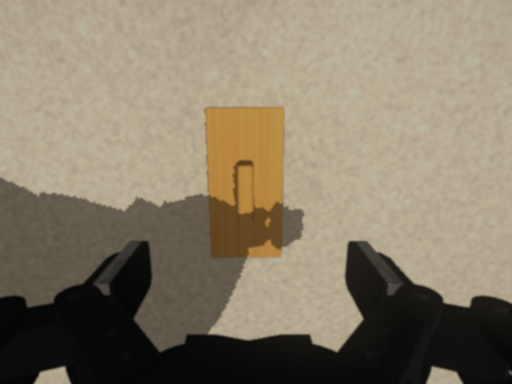

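The lid lies at (245,181) with its handle at (245,190), squarely between the open fingers. Grasping it.

Call:
servo_tool(series="-0.17 0.2 -3 0.2;0 0 -3 0;0 0 -3 0;0 0 -1.6 0;0 0 0 0;0 0 0 0")

```text
time: 43.15
ee_pos: [0.4352, -0.2879, 0.0097]
tcp_rot: [0.001, 0.77, 0.638, 0.0]
ft_force: [0.0, -0.0, 0.1]
finger_gap: 0.0849
finger_force: 0.0
```

Call:
servo_tool(series="0 0 0 0;0 0 0 0;0 0 0 0;0 0 0 0;0 0 0 0;0 0 0 0;0 0 0 0", grip=0.6)

```text
time: 43.85
ee_pos: [0.4346, -0.2875, 0.0087]
tcp_rot: [0.0, 0.77, 0.638, 0.0]
ft_force: [-0.9, 0.0, 7.1]
finger_gap: 0.0108
finger_force: 69.4
```

Call:
servo_tool(series="0 0 2 0;0 0 4 0;0 0 4 0;0 0 4 0;0 0 4 0;0 0 4 0;0 0 4 0;1.1 3.6 0 0.6;1.1 3.6 0 0.6;1.1 3.6 0 0.6")

```text
time: 44.85
ee_pos: [0.4676, -0.1783, 0.2685]
tcp_rot: [0.0, 0.76, 0.65, 0.0]
ft_force: [0.7, 0.3, -1.8]
finger_gap: 0.0106
finger_force: 68.6
```

Call:
servo_tool(series="1.1 3.6 0 0.6;1.1 3.6 0 0.6;1.1 3.6 0 0.6;1.1 3.6 0 0.6;1.1 3.6 0 0.6;1.1 3.6 0 0.6;1.1 3.6 0 0.6;1.1 3.6 0 0.5;0 0 0 0;0 0 0 0")

```text
time: 45.85
ee_pos: [0.5553, 0.1091, 0.2679]
tcp_rot: [-0.0, 0.732, 0.681, -0.0]
ft_force: [1.4, 0.1, -0.7]
finger_gap: 0.0103
finger_force: 68.6
```

Call:
servo_tool(series="0 0 0 0;0 0 0 0")

```text
time: 46.05
ee_pos: [0.5553, 0.1076, 0.2685]
tcp_rot: [0.0, 0.733, 0.68, 0.0]
ft_force: [0.1, 0.5, -1.8]
finger_gap: 0.0102
finger_force: 68.6
```

```bash
python3 - <<'E'
from h import *
front("h14",557.5,111.0,top=-5,tol=6,w=60,L=124)
E
```

```text
t 46.05 [555.3 107.6 268.5] close -4.24 gap 10.2 69 [ 0.1  0.5 -1.8]
n 10800 top z rel -5.2 width 59.1 along -0.3 lat 0.3 skew -0.09 front tilt -0.08
centre [555.5 107.3] need [2.  3.7] turn 0.04
```

View pics/h14.png

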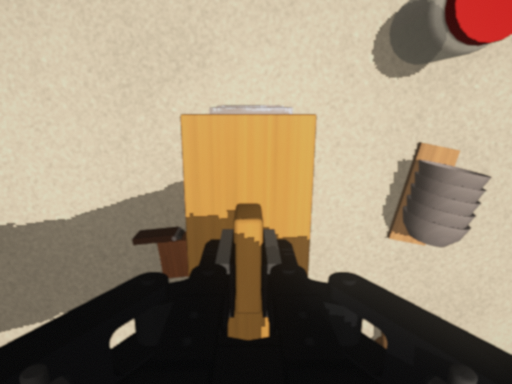

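The lid is held level and square, with its front edge at row 114 and the stack's end just visible beyond it at row 108.

Call:
servo_tool(series="0.1 0.18 -2 0;0.1 0.18 -2 0;0 0 -1.5 0;0 0 -1 0;0 0 -0.3 0;0 0 0 0;0 0 0 0;0 0 0 0")

```text
time: 46.9
ee_pos: [0.5578, 0.1122, 0.201]
tcp_rot: [0.0, 0.732, 0.681, 0.0]
ft_force: [0.5, 0.0, -1.8]
finger_gap: 0.0107
finger_force: 68.6
```

```bash
python3 - <<'E'
from h import *
front("h15",557.5,111.0,top=-5,tol=3,w=60,L=124)
E
```

```text
t 46.9 [557.8 112.2 201. ] close -4.17 gap 10.7 69 [ 0.5  0.  -1.8]
n 10793 top z rel -5.1 width 59.1 along -0.3 lat 0.3 skew -0.01 front tilt -0.07
centre [558.1 111.9] need [-0.6 -0.9] turn -0.03
```

Call:
servo_tool(series="-0.06 -0.08 -0.4 0;0 0 -0.2 0;0 0 0 0;0 0 0 0")

```text
time: 47.35
ee_pos: [0.5567, 0.1114, 0.1943]
tcp_rot: [-0.0, 0.732, 0.681, -0.0]
ft_force: [-0.1, 0.1, -0.6]
finger_gap: 0.0106
finger_force: 68.6
```

Call:
servo_tool(series="0 0 -0.1 0;0 0 0 0;0 0 0 0")

```text
time: 47.65
ee_pos: [0.5571, 0.1116, 0.1937]
tcp_rot: [0.0, 0.732, 0.681, 0.0]
ft_force: [0.1, 1.4, 4.9]
finger_gap: 0.0105
finger_force: 69.2
```

Call:
servo_tool(series="0 0 -0.05 0;0 0 0 0;0 0 0 0")

```text
time: 47.95
ee_pos: [0.5572, 0.1116, 0.1936]
tcp_rot: [0.0, 0.732, 0.681, 0.001]
ft_force: [-1.9, 0.8, 11.7]
finger_gap: 0.0101
finger_force: 70.2
```

Call:
servo_tool(series="0 0 0 0;0 0 0 0;0 0 0 0;0 0 1 0;0 0 3 0;0 0 4 0;0 -2 4 0;0 -4 0 0;-1 -4 0 0;0 0 0 0", grip=5)

```text
time: 48.95
ee_pos: [0.5462, 0.0077, 0.314]
tcp_rot: [0.001, 0.734, 0.68, 0.0]
ft_force: [-0.2, 0.5, -0.1]
finger_gap: 0.0499
finger_force: 0.0
```

Call:
servo_tool(series="-1 -4 0 0;-1 -4 0 0;-1 -4 0 0;-1 -4 0 0;0 0 0 0;0 0 0 0")

```text
time: 49.55
ee_pos: [0.5067, -0.149, 0.3133]
tcp_rot: [0.0, 0.733, 0.68, 0.0]
ft_force: [0.1, 0.5, 0.2]
finger_gap: 0.0501
finger_force: 0.0
```

```bash
python3 - <<'E'
from h import *
p,cl,s=pose();print(s["time"],p)
im,d,C=shot("wrist","w8");P=cloud(d,C)
m=(P[...,2]>.18)&(P[...,2]<.23)&(P[...,1]>.02)
r=cv2.minAreaRect(P[m][:,:2].astype(np.float32)*1000);print(np.round(r[0],1),np.round(r[1],1),r[2],np.percentile(P[m][:,2],[5,50,95]))
shot("scene","sc9");im,d,C=shot("top","t9")
for b in blobs(d,C):print(b)
a=cv2.imread("pics/sc9.png")[90:290,150:420];cv2.imwrite("pics/c9.png",cv2.resize(a,None,fx=2.9,fy=2.9,interpolation=cv2.INTER_CUBIC))
E
```

```text
49.55 [ 506.70128257 -149.00032969  313.26077286]Traceback (most recent call last):
  File "<stdin>", line 5, in <module>
    return _quantile_unchecked(
        a, q, axis, out, overwrite_input, method, keepdims, weights)
    return _ureduce(a,
                    func=_quantile_ureduce_func,
    ...<5 lines>...
                    overwrite_input=overwrite_input,
                    method=method)
    r = func(a, **kwargs)
    result = _quantile(arr,
                       quantiles=q,
    ...<2 lines>...
                       out=out,
                       weights=wgt)
    slices_having_nans = np.isnan(arr[-1, ...])
                                  ~~~^^^^^^^^^
IndexError: index -1 is out of bounds for axis 0 with size 0
```

View pics/w8.png

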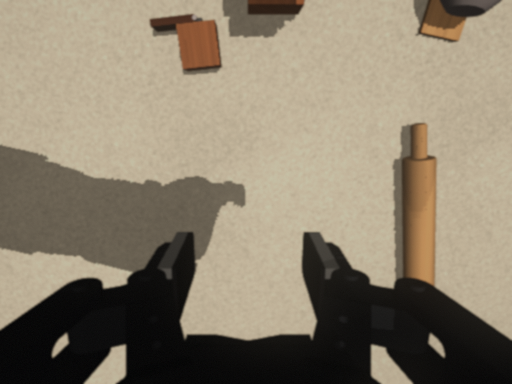

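From here the wrist camera sees only the foot of the stand at the top edge (275,5), so I'll use the fixed cameras.

```bash
python3 - <<'E'
from h import *
shot("scene","sc9");im,d,C=shot("top","t9")
P=cloud(d,C);ok=(P[...,0]>.45)&(P[...,0]<.67)&(P[...,1]>-.02)&(P[...,1]<.22)
for lo,hi in((.18,.199),(.2,.23)):
    m=ok&(P[...,2]>lo)&(P[...,2]<hi);print(m.sum())
    r=cv2.minAreaRect(P[m][:,:2].astype(np.float32)*1000);print(np.round(r[0],1),np.round(r[1],1),round(r[2],1),np.percentile(P[m][:,2],[5,50,95]).round(4))
for b in blobs(d,C):print(b)
a=cv2.imread("pics/sc9.png")[90:290,150:420];cv2.imwrite("pics/c9.png",cv2.resize(a,None,fx=2.9,fy=2.9,interpolation=cv2.INTER_CUBIC))
E
```

```text
1231
[559.3 110.4] [124.3  60.2] 85.8 [0.1883 0.191  0.1936]
110
[558.9 110.2] [44.3 11.8] 87.6 [0.2066 0.2142 0.2172]
(array([175., 139.]), np.int32(382), (738.6, 235.0), (23, 63), 89.9, np.float64(123.4))
(array([250., 138.]), np.int32(119), (743.7, 32.5), (12, 61), 90.0, np.float64(70.7))
(array([342., 143.]), np.int32(762), (733.3, -223.0), (34, 193), 90.8, np.float64(45.1))
(array([222., 204.]), np.int32(1698), (557.6, 96.5), (62, 152), 85.5, np.float64(193.6))
(array([264., 245.]), np.int32(383), (444.8, -8.3), (59, 75), 2.7, np.float64(36.8))
```

View pics/c9.png

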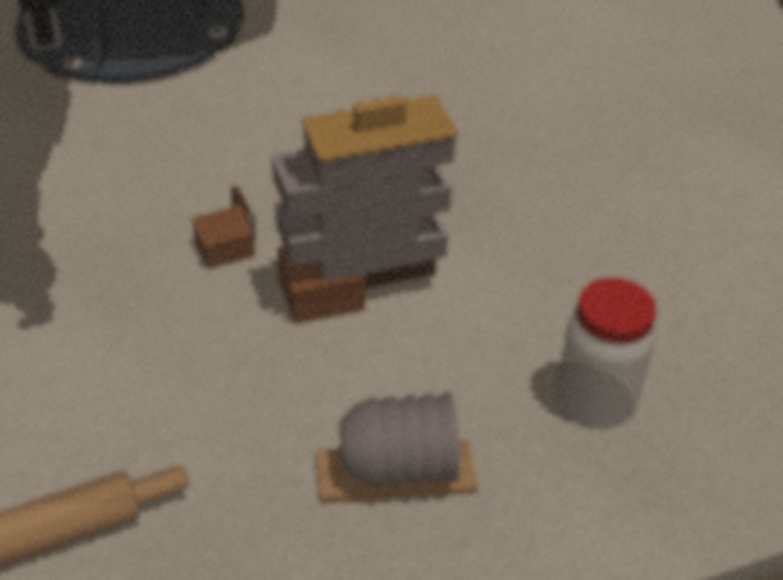

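The crop shows five trays in alternating steps on block and leg, with the lid square on top at about (380,125). The jar, katoris and pin have not moved. Handing in.

```bash
python3 -c "
from plant import ctrl
print(ctrl.finish_job())"
```

```text
the job is handed in; nothing more can be done
None
```

The job is handed in at about 50 s: the leg is out at its stop, all five trays are stacked in alternating steps (each measured within about 1 mm of its place), the lid lies squarely on top, and the jar, katoris and pin were left untouched.

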